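Unstack the pressed hull parts

ROBOT

A 6-joint arm with a two-finger parallel gripper is mounted at the origin on a cart in front of the work surface, level with it; the furniture and walls round the work are solid. World frame = base frame: x ahead of the robot, y to its left, z up, the work surface at z = 0. Lengths are in m, angles in rad, forces in N, time in s.
With the tool pointing down it reaches from about 0.3 to 0.85 m from the base axis. Payload 4.2 kg.
Tool frame: the origin (TCP) lies midway between the tips of the shut fingers; the grasp point (between the pads) lies 19 mm behind it; z points along the fingers, y is the direction in which the jaws open and shut (so a half turn about z gives the same grasp; the last joint's range is limited). The gripper opens to 91 mm and grips with 3 to 60 N. Pads are 32 mm wide; open, the fingers measure 118 mm over their backs; the gripper's body (76 mm by 178 mm) begins 60 mm behind the grasp point.
Start: joints at [-1.311, 0.32, 1.565, -0, 1.257, -0.02], TCP at [0.159, -0.553, 0.214] pointing down, gripper open.
Joint ranges: [-3.11, 3.11], [-0.84, 2.01], [0.21, 2.61], [-1.34, 4.49], [0.05, 2.63], [-2.56, 2.56]. Speed limits (rad/s): [2.57, 2.57, 3.14, 3.14, 3.14, 3.14].

INTERFACE

Orientations are given as a 3x3 rotation matrix whose columns are the frame's x, y, z axes.
In Python, from bench import manip, read_camera, camera_params, order, spotter gives the robot as it stands.
- The arm moves only by the shell command python3 -m jog 'ROWS' [OPENING] [FORCE]. ROWS is a JSON object of lists of equal length, an entry for each row: "offset": the shift along the world's x, y, z in m, a list of three; "roll": the turn about the world's z in degrees. A call has 1 to 12 rows; each row shifts and turns the commanded pose from where the row before left it; what a row does not reach is not made up. A row lasts 1/12 s, in which the tool goes at most 41.7 mm and 7.16 degrees, less where a joint would pass 70% of its speed; a pose out of reach is approached as far as the arm can. A call with a gripper value outside its range is refused whole. OPENING is the finger opening in m, from 0 to 0.0912, set as the call begins (- or left out, the last holds). The fingers move at their own pace and stop on an object; FORCE is the grip in N (left out, the last holds). Time passes only in rows, so rows that do not move let the fingers close. It gives the time, the measured TCP pose, the force and the opening at its end, in the units of the state.
- manip.read_state(): the state, without advancing time (a new reading comes with each control period).
- read_camera(name): name is "side" or "top" or "wrist"; returns the picture (420x560x3 uint8, blue, green, red); there is no depth.
- camera_params(name): a dict with "camera_matrix" (3x3 intrinsics, pixels), "k1" (the pictures are not rectified: a ray, as slopes to the right and down, at radius r is drawn at 1 + k1 r^2 times it, then the intrinsics apply), "view" (4x4, takes a point from world to camera coordinates). Camera axes: x right, y up, looking along -z (the intrinsics and any distortion apply to the point x, -y, -z); pixel columns grow to the right and rows downward; lengths in m; the calibration is good to about 2 mm. A picture is of the moment at which its call begins: read the wrist's pose just before it. camera_params takes no time and is no camera call; for the wrist camera it gives the pose at the moment of the call.
- order.job_done(): hands the job in, once; it reports no verdict.
Trained networks look in the newest picture that a camera, given by its name, has taken for a name from the list of things; names that differ only in an ending like _2 or _b are one class to them, and where a whole thing is asked for, a point or a joint stands for the part that bears it (a point fixed in the world has none). Each returns a list of dicts, best first, with "conf" (0 to 1); they miss things now and then, are a little off and sometimes report something else, mostly with a low value. They report only what shows in the picture. A call takes as long as a camera call. They do not tell look-alikes from the thing itself.
- spotter.silhouettes(query, camera): "mask" (420x560 bool, what is visible of it) and "box" ([left, top, right, bottom] in pixels, round what is visible of it).
The state is a dict: "clock": time; "q": joint angles; "joint_vel": joint speeds; "joint_efforts": joint torques, N m; "tcp_pos": TCP position; "tcp_rot": TCP orientation; "contact_force": force on the tool from outside, world axes, zero at the start; "torque": the same for the moment, N m; "width": opening from 0.0 (shut) to 1.0 (fully open).
Only numpy, scipy, OpenCV 4.12 (cv2) and the standard library are available. Lean on these libraries where they do the work, as an engineer would, in place of code of your own. Each camera call takes 0.05 s, during which the arm holds its last target. There are 200 camera calls.

TASK

Unstack the pressed model-ship parts one at a time, lifting each clear so that nothing beneath it is dragged: first set the steel weight on the middle of the cork mat, then lay the pale plywood part flat, lengthwise and centred on the blue stand, then the dark walnut part in the same way on the yellow stand. Last, set the weight back down flat on the middle of the building board, which must stay where it is. Put everything down gently and leave the sanding block, the cutters and the glue bottle alone.

Things in the scene. Friction and masses are not known exactly. Their poses are not given: they have to be found in the camera images.
- weight_center (a point): centre (half-way up) of the loose steel weight, a bright block 60 (its x) x 40 (its y) x 25 mm (z, up) with a small brass plate on top and a felt foot, about 0.45 kg. It starts lying on the middle of the pale part, its x roughly along that part's length
- pale_center (a point): centre (half-way up) of the loose pale plywood deck part, a flat bar with round ends, 152 (its x, lengthwise) x 48 (its y) x 16 mm (z, up), about 0.09 kg, its centre of mass here. It starts lying flat across the walnut part, on which alone it rests, its ends overhanging in the air
- walnut_center (a point): centre (half-way up) of the loose dark walnut keel part, a flat bar with round ends and thin black slots drawn on top, 164 (its x, lengthwise) x 46 (its y) x 16 mm (z, up), about 0.11 kg, its centre of mass here. It starts lying flat on the building board, its ends overhanging it a little
- building_board: loose plywood building board with inked lines at the bottom of the pile, 150 (x) x 120 (y) x 12 mm, about 0.45 kg, lying on the table; origin at the centre of its underside, z up, so its top is 12 mm above the origin
- blue_stand: fixed blue drying stand: a base plate 150 (its x, lengthwise) x 84 (y) x 6 mm with two cross battens 16 mm wide at x = -48 and +48 mm, running the whole width in y; their grey felt tops are 22 mm above the origin, which is the centre of its underside on the table. A part laid lengthwise spans both battens
- yellow_stand: fixed yellow drying stand, otherwise the same as the blue one, origin likewise. One stand is left and one right of the pile; just beyond the right-hand one stands a fixed wooden model ship hull, about 320 mm long, its top about 75 mm above the table, so carry things high past it
- cork_mat: fixed square cork mat, 100 x 100 x 4 mm; origin at the centre of its underside on the table, its top 4 mm above that
- side_cutters: bystander: loose small cutters with red sleeves, 42 x 110 x 13 mm, origin at the centre of the underside
- glue_bottle: bystander: loose small dark glue bottle with a black cap, 23 x 32 x 83 mm, standing, origin at the centre of its underside
- sanding_block: bystander: loose flat purple sanding block, 34 x 64 x 10 mm, origin at the centre of its underside
Not all that is in view belongs to the job. Of the things like the blue_stand, leave any that is turquoise; of the rest the larger one is meant.

How it is judged:
By the outcome, as a careful person would: the job done as asked, in the order asked, and still so for the second after the job is handed in, with the robot touching nothing.
It also fails if it takes over 72 s, if anything falls off the work surface, if the arm or the gripper's body presses on something with over 40 N, if the wrist force passes 120 N, or if a joint passes its speed limit or range.

## Working session

There is one attempt and no reset: what is moved stays moved. The work goes in short steps, Python scripts to look and compute and a shell command to move; the robot and the scene stay as the last step left them, time stands still between calls to the robot, and variables do not carry over. Pictures are saved under pics/ and viewed, on a budget of 10 in all, crops included, one or two more only if the job needs it, and the job is handed in when it is done.

```bash
ls; mkdir -p pics; python3 - <<'E'
from bench import manip, read_camera, camera_params
import cv2,numpy as np
print(manip.read_state())
for n in("top","side"):
    im=read_camera(n); cv2.imwrite(f"pics/{n}0.png",im); p=camera_params(n); print(n,p)
E
```

```text
pics
{'clock': 0.0, 'q': array([-1.31099388e+00,  3.20291756e-01,  1.56569813e+00, -1.30574767e-05,
        1.25738495e+00, -1.99688384e-02]), 'joint_vel': array([-0.00177085,  0.00088873,  0.00072148, -0.00120847,  0.00106514,
       -0.000613  ]), 'joint_efforts': array([-8.92824501e-04, -4.12454152e+01, -2.31974208e+01,  7.26549234e-02,
        4.57807886e-02, -1.41068440e-04]), 'tcp_pos': array([ 0.15866006, -0.5521426 ,  0.21311295]), 'tcp_rot': array([[ 9.61117509e-01,  2.76139299e-01, -4.69828663e-04],
       [ 2.76139697e-01, -9.61115972e-01,  1.71918243e-03],
       [ 2.31739982e-05, -1.78207468e-03, -9.99998412e-01]]), 'contact_force': array([-0.04912228, -0.50198653, -0.01623328]), 'torque': array([-0.02271583,  0.01216202,  0.02192151]), 'width': 0.9989002054459594}
top {'camera_matrix': array([[428.49184785,   0.        , 288.6496152 ],
       [  0.        , 428.49184785, 210.97404019],
       [  0.        ,   0.        ,   1.        ]]), 'k1': 0.0134957329485064, 'view': array([[-0.02420522, -0.99970403, -0.00244177,  0.13424195],
       [ 0.98327986, -0.02424837,  0.1804792 , -0.55602093],
       [-0.180485  ,  0.00196759,  0.98357577, -1.53812488],
       [ 0.        ,  0.        ,  0.        ,  1.        ]])}
side {'camera_matrix': array([[433.0062854 ,   0.        , 280.89346251],
       [  0.        , 433.0062854 , 209.0021998 ],
       [  0.        ,   0.        ,   1.        ]]), 'k1': -0.010926757354303325, 'view': array([[ 0.98905401, -0.14640875, -0.01834767, -0.51569959],
       [ 0.10133779,  0.58361356,  0.80568348, -0.17722228],
       [-0.10725116, -0.79872379,  0.59206207, -1.4216926 ],
       [ 0.        ,  0.        ,  0.        ,  1.        ]])}
```

View pics/top0.png

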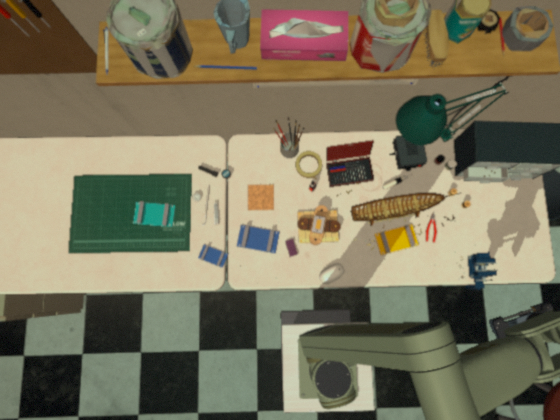

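View pics/side0.png

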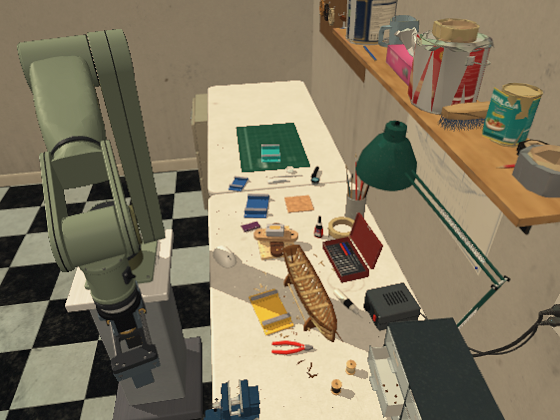

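The top view shows the pile at (319,226), the large blue stand at (258,237), yellow at (397,239), cork at (261,197), and the small blue decoy at (213,255). The hull is at (400,208), just ahead of the yellow stand. The side view agrees with this.

```bash
cat > h.py <<'E'
import numpy as np, cv2
from bench import manip, read_camera, camera_params, spotter
def world(px,p,z):
    K=p["camera_matrix"];V=p["view"];R,t=V[:3,:3],V[:3,3]
    u=cv2.undistortPoints(np.float64(px).reshape(-1,1,2),K,np.array([p["k1"],0,0,0.])).reshape(-1,2)
    d=np.c_[u[:,0],-u[:,1],-np.ones(len(u))]@R; c=-R.T@t
    return (c+d*((np.broadcast_to(z,len(u))-c[2])/d[:,2])[:,None])[:,:2]
def pix(X,p):
    X=np.atleast_2d(X)@p["view"][:3,:3].T+p["view"][:3,3]
    s=np.c_[X[:,0],-X[:,1]]/-X[:,2:]; s=s*(1+p["k1"]*(s**2).sum(1,keepdims=True))
    return s@p["camera_matrix"][:2,:2].T+p["camera_matrix"][:2,2]
def rect(mask,p,z):
    c=max(cv2.findContours(mask.astype(np.uint8),0,cv2.CHAIN_APPROX_NONE)[0],key=len).reshape(-1,2)
    w=world(c,p,z); (x,y),(a,b),an=cv2.minAreaRect((w*1000).astype(np.float32))
    if a<b: a,b,an=b,a,an+90
    return np.r_[x,y,a,b,(an+90)%180-90].round(1)   # mm, long-axis angle in deg from +x
def spot(cam,d,lo=.3):
    im=read_camera(cam);p=camera_params(cam)
    for n,z in d.items():
        for r in spotter.silhouettes(n,cam):
            if r["conf"]>lo: print(n,round(r["conf"],2),np.round(r["box"]),r["mask"].sum(),rect(r["mask"],p,z))
    return im,p
E
python3 - <<'E'
from h import *
spot("top",dict(weight_center=.069,pale_center=.044,walnut_center=.028,building_board=.012,blue_stand=.015,yellow_stand=.015,cork_mat=.004,side_cutters=.01,glue_bottle=.05,sanding_block=.01))
E
```

```text
weight_center 0.76 [310. 217. 322. 232.] 170 [505.1  16.7  59.2  40.   -2.2]
pale_center 0.51 [311. 206. 326. 245.] 203 [560.5  -0.6  43.2  37.8  74.3]
walnut_center 0.58 [291. 214. 338. 236.] 380 [516.2  62.3  56.2  53.1  88.4]
building_board 0.69 [296. 210. 339. 244.] 422 [465.  -32.4  53.   34.   88.6]
blue_stand 0.98 [200. 246. 227. 264.] 421 [403.4 407.7  99.9  60.1  67.8]
blue_stand 0.78 [131. 203. 173. 224.] 844 [569.9 631.  148.1  85.5  83.7]
blue_stand 0.64 [236. 226. 280. 255.] 855 [464.8 239.7 149.   84.3  79.8]
yellow_stand 0.61 [374. 226. 419. 256.] 932 [ 448.7 -279.1  149.1   91.9  -77.5]
cork_mat 0.56 [247. 182. 276. 208.] 680 [629.1 225.8 102.3 100.5  -1.4]
side_cutters 0.74 [430. 216. 436. 240.] 141 [ 491.  -410.7  103.2   37.4   -4.9]
side_cutters 0.45 [283. 236. 296. 258.] 150 [429.7 115.8  62.8  34.4  16.9]
sanding_block 0.59 [286. 238. 296. 256.] 136 [429.9 115.2  60.5  33.2  17.1]
```

```bash
python3 -m jog '{"offset":[[0.02,-0.0,0.03],[0.022,0.03,0.015],[0.022,0.033,0.012],[0.021,0.035,0.01],[0.021,0.035,0.01],[0.021,0.035,0.01],[0.021,0.035,0],[0.021,0.035,0],[0.021,0.035,0],[0.021,0.035,0],[0.021,0.035,0],[0.021,0.035,0]],"roll":[0,-2,-2,-2,-2,-2,-2,-2,-2,0,0,0]}'
python3 -m jog '{"offset":[[0.021,0.037,0],[0.021,0.037,0],[0.021,0.037,0],[0.021,0.037,0],[0.01,0.037,0],[0,0.03,0],[0,0,0],[0,0,0]],"roll":[0,0,0,0,0,0,0,0]}'
python3 - <<'E'
from h import *
im,p=spot("wrist",dict(weight_center=.069,pale_center=.044,walnut_center=.028,building_board=.012))
cv2.imwrite("pics/w1.png",im)
s=manip.read_state();print(s["tcp_pos"],s["tcp_rot"],s["clock"])
E
```

```text
clock: 1.65
tcp_pos: [0.4118, -0.1736, 0.3011]
tcp_rot: [[1.0, 0.0, 0.001], [0.0, -1.0, -0.001], [0.001, 0.001, -1.0]]
contact_force: [0.8, -0.6, 0.1]
width: 1.0
clock: 2.32
tcp_pos: [0.5035, 0.0376, 0.3006]
tcp_rot: [[1.0, 0.004, -0.0], [0.004, -1.0, -0.001], [-0.0, 0.001, -1.0]]
contact_force: [-0.1, 0.2, -0.7]
width: 1.001
weight_center 0.75 [276. 150. 315. 205.] 1645 [506.6  14.2  61.1  40.1 -13.2]
weight_center 0.52 [269. 114. 329. 231.] 2425 [543.1   4.6  75.4  45.8 -13.9]
pale_center 0.87 [269. 112. 328. 229.] 2391 [472.4  20.4  78.5  48.1 -13.9]
walnut_center 0.66 [238. 148. 358. 194.] 2678 [504.3 -42.1  57.9  46.5  84.3]
building_board 0.61 [238. 126. 353. 218.] 3734 [549.4  54.9  64.6  31.1 -88.7]
[0.50339107 0.03517502 0.30090045] [[ 9.99998959e-01 -1.41554973e-03  2.81150922e-04]
 [-1.41544716e-03 -9.99998932e-01 -3.64697459e-04]
 [ 2.81666869e-04  3.64299125e-04 -9.99999894e-01]] 2.5667
```

View pics/w1.png

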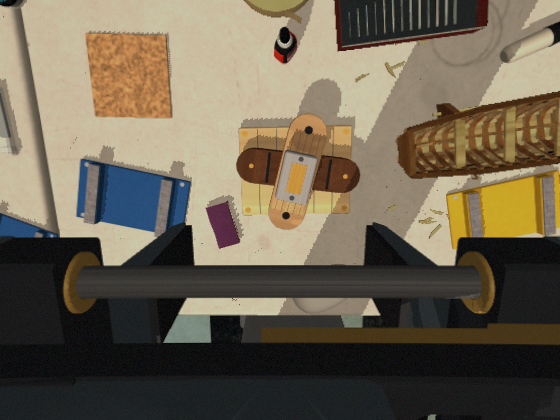

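The wrist view shows the weight at (296,177) on the pale part, which is tilted about 14°. The walnut part lies across underneath at (298,171), the board spans x 240–353, the cork mat is at (129,75), and the blue stand is at (133,197). I'll redo the rectangles using all mask pieces.

```bash
sed -i 's/c=max(.*/c=np.concatenate([k.reshape(-1,2) for k in cv2.findContours(mask.astype(np.uint8),0,cv2.CHAIN_APPROX_NONE)[0] if len(k)>12])/' h.py
python3 - <<'E'
from h import *
im,p=spot("wrist",dict(pale_center=.044,walnut_center=.028,building_board=.012,blue_stand=.015,yellow_stand=.015,cork_mat=.004,sanding_block=.01,glue_bottle=.04))
s=manip.read_state();print(s["tcp_pos"])
E
```

```text
pale_center 0.83 [269. 113. 322. 230.] 2288 [507.3  13.7 149.6  49.5 -14.2]
walnut_center 0.68 [231. 146. 358. 195.] 2888 [509.4  10.9 166.4  49.3  83.1]
building_board 0.65 [235. 125. 350. 216.] 3833 [505.7  12.9 152.1 121.1 -88.8]
blue_stand 0.91 [ 76. 162. 190. 237.] 6258 [465.  235.8 148.1  89.2  77.9]
blue_stand 0.86 [  0. 219.  56. 239.] 613 [428.9 382.9  74.8  27.9  86.6]
yellow_stand 0.61 [445. 168. 560. 246.] 6202 [ 449.7 -274.7  149.6   90.4  -76.9]
cork_mat 0.76 [ 82.  35. 172. 118.] 6600 [626.8 227.4 101.7 101.2  89.4]
sanding_block 0.78 [202. 200. 238. 249.] 926 [429.1 114.2  62.2  32.2  15.9]
glue_bottle 0.91 [272.  28. 294.  63.] 592 [656.5  27.7  35.9  25.2 -20.4]
[0.50352276 0.03626658 0.30075159]
```

```bash
python3 -m jog '{"offset":[[0.003,-0.0215,-0.02],[0,0,-0.04],[0,0,-0.04],[0,0,-0.04],[0,0,-0.03],[0,0,-0.02],[0,0,0],[0,0,0],[0,0,0]],"roll":[-6.5,-6.7,0,0,0,0,0,0,0]}'
python3 - <<'E'
from h import *
im,p=spot("wrist",dict(weight_center=.069,pale_center=.044))
ss=[manip.read_state() for _ in range(3)]
print(np.array([s["tcp_pos"] for s in ss]),np.degrees(np.arctan2(ss[0]["tcp_rot"][1,0],ss[0]["tcp_rot"][0,0])),ss[0]["contact_force"])
E
```

```text
clock: 3.77
tcp_pos: [0.5079, 0.015, 0.1122]
tcp_rot: [[0.974, -0.228, 0.003], [-0.228, -0.974, -0.0], [0.003, -0.001, -1.0]]
contact_force: [0.2, -0.1, 0.2]
width: 1.002
weight_center 0.79 [247. 182. 307. 264.] 4999 [510.9  13.7  58.3  39.7 -12.3]
pale_center 0.93 [245. 113. 315. 312.] 5137 [507.8  12.7 149.9  47.6 -14.3]
[[0.50782571 0.01490744 0.11250587]
 [0.50782571 0.01490744 0.11250587]
 [0.50782571 0.01490744 0.11250587]] -13.168897333551152 [ 0.51946403  0.65003579 -0.41001941]
```

```bash
python3 -m jog '{"offset":[[0.001,-0.001,-0.03],[0,0,-0.02],[0,0,-0.01],[0,0,-0.004],[0,0,0],[0,0,0]],"roll":[0,0,0,0,0,0]}' 0.056
python3 -m jog '{"offset":[[0,0,0],[0,0,0],[0,0,0],[0,0,0],[0,0,0],[0,0,0]],"roll":[0,0,0,0,0,0]}' 0.034 25
```

```text
clock: 4.42
tcp_pos: [0.5085, 0.0139, 0.0477]
tcp_rot: [[0.974, -0.228, 0.002], [-0.228, -0.974, -0.0], [0.002, -0.0, -1.0]]
contact_force: [-0.6, 0.1, -0.1]
width: 0.623
clock: 4.92
tcp_pos: [0.5087, 0.0144, 0.0478]
tcp_rot: [[0.974, -0.228, 0.003], [-0.228, -0.974, 0.001], [0.003, -0.001, -1.0]]
contact_force: [0.8, 3.5, 5.4]
width: 0.439
```

```bash
python3 -m jog '{"offset":[[0,0,0.005],[0,0,0.015],[0,0,0.03],[0,0,0.035],[0.01,0.02,0.02],[0.02,0.032,0],[0.02,0.034,0],[0.02,0.034,0],[0.02,0.034,0],[0.018,0.034,0],[0.01,0.025,0],[0,0,0]],"roll":[0,0,0,0,0,3,3,3,2,2,0,0]}'
python3 - <<'E'
from h import *
im,p=spot("wrist",dict(cork_mat=.004,weight_center=.13,pale_center=.044,walnut_center=.028,building_board=.012))
cv2.imwrite("pics/w2.png",im)
E
```

```text
clock: 5.92
tcp_pos: [0.6264, 0.2318, 0.1493]
tcp_rot: [[1.0, 0.001, -0.001], [0.001, -1.0, 0.002], [-0.001, -0.002, -1.0]]
contact_force: [0.6, -0.2, -5.0]
width: 0.439
cork_mat 0.7 [230. 140. 337. 225.] 6978 [636.4 224.2  99.6  76.   89.4]
weight_center 0.72 [237. 205. 321. 328.] 7322 [606.5 226.6  79.5  51.    0. ]
pale_center 0.63 [480. 250. 538. 344.] 2018 [ 5.384e+02  2.350e+01  9.170e+01  3.900e+01 -2.000e-01]
walnut_center 0.66 [481. 299. 489. 323.] 124 [517.9  31.8  24.1   7.1  -8.8]
building_board 0.82 [477. 254. 515. 266.] 330 [562.6  17.1  33.1  11.4 -89.7]
```

```bash
python3 -m jog '{"offset":[[0,-0.005,-0.03],[0,0,-0.04],[0,0,-0.03],[0,0,-0.02],[0,0,-0.012],[0,0,-0.004],[0,0,-0.002],[0,0,0],[0,0,0]],"roll":[0,0,0,0,0,0,0,0,0]}'
```

```text
clock: 6.97
tcp_pos: [0.6269, 0.2222, 0.0156]
tcp_rot: [[1.0, -0.003, 0.003], [-0.003, -1.0, 0.001], [0.003, -0.001, -1.0]]
contact_force: [-0.0, 0.1, -5.8]
width: 0.437
```

```bash
python3 -m jog '{"offset":[[0,0.002,-0.002],[0,0,-0.001],[0,0,0],[0,0,0]],"roll":[0,0,0,0]}'; python3 -m jog '{"offset":[[0,0,-0.001],[0,0,-0.001],[0,0,0],[0,0,0]],"roll":[0,0,0,0]}'
```

```text
clock: 7.3
tcp_pos: [0.6256, 0.224, 0.011]
tcp_rot: [[1.0, -0.003, 0.0], [-0.003, -1.0, -0.0], [0.0, 0.0, -1.0]]
contact_force: [-0.4, -0.1, -5.7]
width: 0.433
clock: 7.63
tcp_pos: [0.6254, 0.2239, 0.0086]
tcp_rot: [[1.0, -0.003, -0.0], [-0.003, -1.0, -0.0], [-0.0, 0.0, -1.0]]
contact_force: [0.3, -0.0, -5.3]
width: 0.44
```

```bash
python3 -m jog '{"offset":[[0,0,-0.001],[0,0,0],[0,0,0]],"roll":[0,0,0]}'; python3 -m jog '{"offset":[[0,0,-0.001],[0,0,0],[0,0,0]],"roll":[0,0,0]}'
```

```text
clock: 7.88
tcp_pos: [0.6257, 0.224, 0.0078]
tcp_rot: [[1.0, -0.003, 0.0], [-0.003, -1.0, 0.0], [0.0, -0.0, -1.0]]
contact_force: [0.3, -0.1, -4.6]
width: 0.441
clock: 8.13
tcp_pos: [0.6257, 0.2239, 0.0078]
tcp_rot: [[1.0, -0.003, 0.001], [-0.003, -1.0, 0.0], [0.001, -0.0, -1.0]]
contact_force: [-2.3, -0.7, 4.1]
width: 0.435
```

```bash
python3 -m jog '{"offset":[[0,0,0],[0,0,0],[0,0,0.005],[0,0,0.03],[0,0,0.04],[0,0,0.04],[0,-0.025,0.03],[-0.01,-0.034,0],[-0.02,-0.034,0],[-0.02,-0.034,0],[-0.02,-0.034,0]],"roll":[0,0,0,0,0,0,-2,-3,-3,-3,-3.2]}' 0.056
python3 -m jog '{"offset":[[-0.02,-0.033,0],[-0.02,-0.017,0],[-0.008,0,0],[0,0,0],[0,0,0]],"roll":[0,0,0,0,0]}' 0.08
python3 - <<'E'
from h import *
im,p=spot("wrist",dict(weight_center=.029,cork_mat=.004,pale_center=.044,walnut_center=.028,building_board=.012,blue_stand=.015))
cv2.imwrite("pics/w3.png",im)
s=manip.read_state();print(s["tcp_pos"],s["tcp_rot"][1,0])
E
```

```text
clock: 9.05
tcp_pos: [0.5549, 0.0616, 0.1523]
tcp_rot: [[0.968, -0.25, 0.002], [-0.25, -0.968, -0.0], [0.001, -0.0, -1.0]]
contact_force: [0.6, -0.3, 0.6]
width: 0.616
clock: 9.47
tcp_pos: [0.5085, 0.0134, 0.1524]
tcp_rot: [[0.969, -0.248, 0.002], [-0.248, -0.969, 0.0], [0.002, -0.001, -1.0]]
contact_force: [0.5, -0.3, -0.2]
width: 0.878
weight_center 0.63 [  1.  94.  54. 172.] 3132 [614.8 202.2  68.2  43.1 -25.7]
cork_mat 0.57 [  0.  59.  91. 194.] 5241 [626.2 220.4 100.9  88.7  -1. ]
pale_center 0.8 [248. 116. 307. 266.] 8326 [518.5  10.4 129.3  48.9 -13.3]
walnut_center 0.76 [192. 165. 369. 235.] 5869 [511.1  10.3 161.9  47.6  83.6]
building_board 0.6 [187. 115. 366. 265.] 6657 [507.2  13.  148.9 119.  -88.5]
blue_stand 0.54 [121. 246. 141. 264.] 302 [487.9 163.1  18.1  16.5  75.5]
[0.50805119 0.01351126 0.15150548] -0.24714685957734206
```

View pics/w3.png

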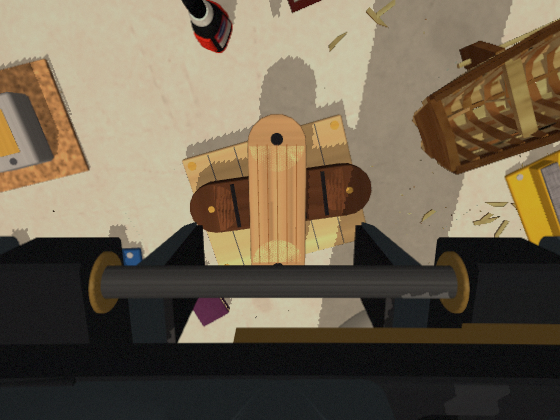

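The pale part is centred under the gripper, from (277,116) downward and parallel to the tool. The weight is on the cork at the left edge, and walnut and board haven't moved.

```bash
python3 -m jog '{"offset":[[0,0,-0.04],[0,0,-0.04],[0,0,-0.025],[0,0,-0.01],[0,0,-0.003],[0,0,0],[0,0,0]],"roll":[0.3,0,0,0,0,0,0]}' 0.062
python3 -m jog '{"offset":[[0,0,-0.001],[0,0,0],[0,0,0],[0,0,0],[0,0,0],[0,0,0]],"roll":[0,0,0,0,0,0]}' 0.042 12
```

```text
clock: 10.4
tcp_pos: [0.5091, 0.013, 0.0351]
tcp_rot: [[0.97, -0.243, 0.003], [-0.243, -0.97, -0.0], [0.003, -0.001, -1.0]]
contact_force: [0.5, -0.5, 0.5]
width: 0.68
clock: 10.9
tcp_pos: [0.5085, 0.013, 0.0339]
tcp_rot: [[0.97, -0.243, 0.003], [-0.243, -0.97, 0.0], [0.002, -0.001, -1.0]]
contact_force: [0.1, 1.0, 6.9]
width: 0.526
```

```bash
python3 -m jog '{"offset":[[0,0,0.003],[0,0,0.012],[0,0,0.03],[0,0,0.035],[0,0,0.035],[0,0.01,0.025],[0,0.01,0.02],[-0.01,0.01,0],[-0.01,0.01,0],[-0.01,0.01,0],[-0.01,0.01,0],[-0.003,0.01,0]],"roll":[0,0,0,7,7,7,7,7,7,7,7,7]}'
python3 -m jog '{"offset":[[0,0.02,0],[0,0,0],[0,0,0],[0,0,0],[0,0,0],[0,0,0]],"roll":[7,7,7,7,2,0]}'
python3 - <<'E'
from h import *
im,p=spot("wrist",dict(blue_stand=.015,cork_mat=.004,weight_center=.029))
cv2.imwrite("pics/w4.png",im)
s=manip.read_state();print(s["tcp_pos"],np.degrees(np.arctan2(s["tcp_rot"][1,0],s["tcp_rot"][0,0])),s["contact_force"],s["width"])
im,p=spot("top",dict(walnut_center=.028,building_board=.012))
E
```

```text
clock: 11.9
tcp_pos: [0.4625, 0.0831, 0.1926]
tcp_rot: [[0.652, 0.758, -0.002], [0.758, -0.652, -0.0], [-0.002, -0.001, -1.0]]
contact_force: [0.7, -0.2, -0.7]
width: 0.528
clock: 12.4
tcp_pos: [0.464, 0.1028, 0.1925]
tcp_rot: [[0.191, 0.982, -0.001], [0.982, -0.191, -0.0], [-0.0, -0.001, -1.0]]
contact_force: [0.0, 0.2, -0.9]
width: 0.524
blue_stand 0.75 [207.   1. 299. 128.] 10124 [461.2 222.7 113.8  85.3  77.7]
cork_mat 0.93 [366.   1. 475.  94.] 4892 [626.  218.5 100.5  81.7  -1. ]
weight_center 0.71 [389.   2. 465.  60.] 3699 [6.19e+02 2.20e+02 6.54e+01 4.18e+01 3.00e-01]
[0.46436698 0.10280563 0.19266466] 78.87723155203359 [ 0.5694909   0.11270535 -0.50615812] 0.521274391202071
walnut_center 0.65 [318. 219. 339. 232.] 169 [506.1 -38.4  56.1  45.3  88.6]
building_board 0.52 [314. 211. 340. 243.] 235 [509.  -32.5 117.5  57.1   2. ]
```

View pics/w4.png

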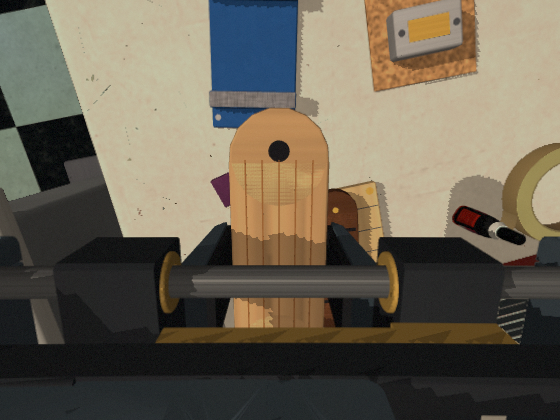

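The near end of the blue stand is at (213–297, 127), with its batten at row 100. The pale part is held straight, and the weight is sitting well on the cork. Stand centre comes out at about (0.465, 0.240), angle 78.5°.

```bash
python3 -m jog '{"offset":[[0,0.035,0],[0,0.04,0],[0,0.04,0],[0.0005,0.023,-0.02],[0,0,-0.035],[0,0,-0.035],[0,0,-0.03],[0,0,-0.02],[0,0,-0.01],[0,0,-0.006],[0,0,0],[0,0,0]],"roll":[-0.5,0,0,0,0,0,0,0,0,0,0,0]}'
python3 -m jog '{"offset":[[0,0,-0.002],[0,0,-0.002],[0,0,0],[0,0,0]],"roll":[0,0,0,0]}'
```

```text
clock: 13.75
tcp_pos: [0.4659, 0.2413, 0.0376]
tcp_rot: [[0.201, 0.98, 0.002], [0.98, -0.201, 0.001], [0.001, 0.002, -1.0]]
contact_force: [0.1, 0.9, -0.6]
width: 0.528
clock: 14.08
tcp_pos: [0.4652, 0.241, 0.0332]
tcp_rot: [[0.201, 0.98, 0.001], [0.98, -0.201, 0.0], [0.001, 0.001, -1.0]]
contact_force: [0.5, 0.1, -0.6]
width: 0.522
```

```bash
python3 -m jog '{"offset":[[0,0,-0.002],[0,0,-0.001],[0,0,0],[0,0,0]],"roll":[0,0,0,0]}'; python3 -m jog '{"offset":[[0,0,-0.001],[0,0,-0.001],[0,0,0],[0,0,0]],"roll":[0,0,0,0]}'
```

```text
clock: 14.42
tcp_pos: [0.4649, 0.2409, 0.0296]
tcp_rot: [[0.201, 0.98, -0.0], [0.98, -0.201, -0.0], [-0.0, -0.0, -1.0]]
contact_force: [-0.7, 0.0, -0.6]
width: 0.523
clock: 14.75
tcp_pos: [0.4651, 0.2409, 0.0279]
tcp_rot: [[0.201, 0.98, 0.0], [0.98, -0.201, 0.0], [0.0, 0.0, -1.0]]
contact_force: [0.0, -0.7, 1.2]
width: 0.522
```

```bash
python3 -m jog '{"offset":[[0,0,0],[0,0,0],[0,0,0],[0,0,0.005],[0,0,0.03],[0,0,0.04],[0.005,-0.02,0.035],[0.005,-0.03,0.025],[0.008,-0.04,0],[0.009,-0.04,0],[0.009,-0.04,0],[0.008,-0.035,0]],"roll":[0,0,0,0,0,0,0,2,2.5,0,0,0]}' 0.062
python3 -m jog '{"offset":[[0.001,-0.025,0],[0,0,0],[0,0,0]],"roll":[0,0,0]}' 0.08
python3 - <<'E'
from h import *
im,p=spot("wrist",dict(pale_center=.038,blue_stand=.015,walnut_center=.028,building_board=.012,sanding_block=.01))
cv2.imwrite("pics/w5.png",im)
s=manip.read_state();print(s["tcp_pos"],np.degrees(np.arctan2(s["tcp_rot"][1,0],s["tcp_rot"][0,0])))
im,p=spot("top",dict(pale_center=.038,walnut_center=.028,building_board=.012,sanding_block=.01))
E
```

```text
clock: 15.75
tcp_pos: [0.5092, 0.0337, 0.1635]
tcp_rot: [[0.123, 0.992, 0.001], [0.992, -0.123, -0.0], [-0.0, 0.001, -1.0]]
contact_force: [0.4, 1.1, -0.3]
width: 0.678
clock: 16.0
tcp_pos: [0.51, 0.0099, 0.1629]
tcp_rot: [[0.126, 0.992, 0.0], [0.992, -0.126, 0.0], [0.0, 0.0, -1.0]]
contact_force: [0.0, 0.6, 1.0]
width: 0.857
pale_center 0.65 [155.   0. 210.  23.] 963 [452.9 168.2  43.9  15.9  -6.7]
blue_stand 0.93 [139.   1. 237.  33.] 1605 [453.2 172.   82.5  22.5  -7. ]
walnut_center 0.65 [252. 104. 306. 268.] 7798 [510.1  17.7 148.8  47.1  83.9]
building_board 0.79 [200. 100. 344. 267.] 11217 [505.9  14.  148.9 120.1 -88.6]
building_board 0.52 [154.   1. 211.  23.] 957 [447.7 176.5  48.6  16.5  -6.8]
sanding_block 0.83 [136.  60. 216. 124.] 2752 [428.8 114.9  64.1  34.   16.3]
[0.50991136 0.0119967  0.162767  ] 83.03500249707375
pale_center 0.95 [237. 231. 279. 250.] 480 [464.1 236.5 144.5  49.9  79.1]
walnut_center 0.51 [294. 219. 340. 232.] 111 [516.3  68.   37.9  37.5  -1.6]
building_board 0.54 [298. 210. 310. 242.] 203 [505.7  65.8 118.2  41.7  -1.6]
sanding_block 0.69 [286. 240. 296. 256.] 142 [430.  114.7  60.5  34.4  17.1]
```

View pics/w5.png

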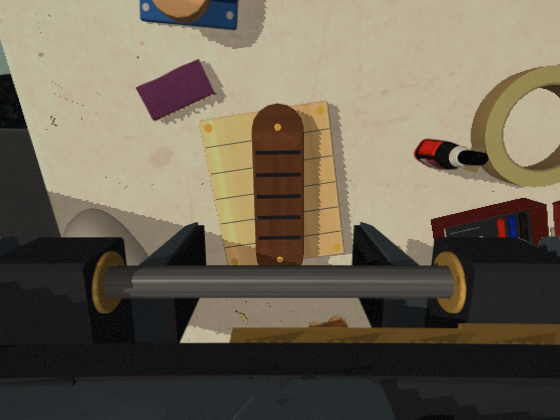

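The walnut part runs from (277,104) down, centred under the tool and parallel to it. The board and sanding block haven't moved. The pale part sits on the blue stand.

```bash
python3 -m jog '{"offset":[[-0.0005,-0.001,-0.04],[0,0,-0.04],[0,0,-0.035],[0,0,-0.017],[0,0,-0.008],[0,0,-0.003],[0,0,0],[0,0,0]],"roll":[0.4,0,0,0,0,0,0,0]}' 0.062
```

```text
clock: 17.22
tcp_pos: [0.5108, 0.0099, 0.0209]
tcp_rot: [[0.116, 0.993, 0.003], [0.993, -0.116, -0.0], [0.0, 0.003, -1.0]]
contact_force: [0.6, 0.8, 0.6]
width: 0.675
```

```bash
python3 -m jog '{"offset":[[-0.001,0,-0.002],[0,0,0],[0,0,0],[0,0,0]],"roll":[0,0,0,0]}'
python3 -m jog '{"offset":[[0,0,0],[0,0,0],[0,0,0],[0,0,0],[0,0,0],[0,0,0]],"roll":[0,0,0,0,0,0]}' 0.040 12
```

```text
clock: 17.55
tcp_pos: [0.5088, 0.0099, 0.0183]
tcp_rot: [[0.116, 0.993, 0.001], [0.993, -0.116, -0.0], [0.0, 0.001, -1.0]]
contact_force: [0.0, 0.2, 0.1]
width: 0.68
clock: 18.05
tcp_pos: [0.5087, 0.0099, 0.0179]
tcp_rot: [[0.116, 0.993, 0.001], [0.993, -0.116, -0.0], [0.0, 0.001, -1.0]]
contact_force: [-0.3, 0.1, 1.1]
width: 0.503
```

```bash
python3 -m jog '{"offset":[[0,0,0.003],[0,0,0.012],[0,0,0.03],[0,0,0.035],[0,-0.01,0.035],[0,-0.02,0.035],[0,-0.025,0.03],[-0.01,-0.04,0],[-0.01,-0.04,0],[-0.01,-0.04,0],[-0.01,-0.04,0],[-0.01,-0.04,0]],"roll":[0,0,0,0,0,0,0,4,4,4,4,4]}'
python3 -m jog '{"offset":[[-0.005,-0.04,0],[-0.005,-0.04,0],[0,-0.04,0],[0,-0.04,0],[0,-0.02,0],[0,0,0],[0,0,0],[0,0,0]],"roll":[0,0,0,0,0,0,0,0]}'
python3 - <<'E'
from h import *
im,p=spot("wrist",dict(yellow_stand=.006))
cv2.imwrite("pics/w6.png",im)
s=manip.read_state();print(s["tcp_pos"],np.degrees(np.arctan2(s["tcp_rot"][1,0],s["tcp_rot"][0,0])),s["width"],s["contact_force"])
im,p=spot("top",dict(yellow_stand=.006,building_board=.012))
E
```

```text
clock: 19.05
tcp_pos: [0.4573, -0.2466, 0.1977]
tcp_rot: [[-0.234, 0.972, -0.0], [0.972, 0.234, 0.0], [0.0, -0.0, -1.0]]
contact_force: [1.2, -0.7, -2.2]
width: 0.501
clock: 19.72
tcp_pos: [0.4482, -0.4241, 0.1972]
tcp_rot: [[-0.231, 0.973, -0.001], [0.973, 0.231, 0.002], [0.002, -0.0, -1.0]]
contact_force: [-0.2, 0.7, -1.3]
width: 0.503
yellow_stand 0.89 [273.   0. 360. 126.] 9020 [ 454.9 -298.   114.6   86.4  -76.7]
[ 0.44858048 -0.42369226  0.19774079] 103.40319646074056 0.5066035995888415 [-0.21907947  0.2575835  -1.34340374]
yellow_stand 0.67 [375. 226. 419. 256.] 880 [ 451.4 -280.3  149.9   87.3  -78.2]
building_board 0.65 [294. 209. 340. 242.] 1257 [508.2  13.3 149.4 123.1 -88. ]
```

View pics/w6.png

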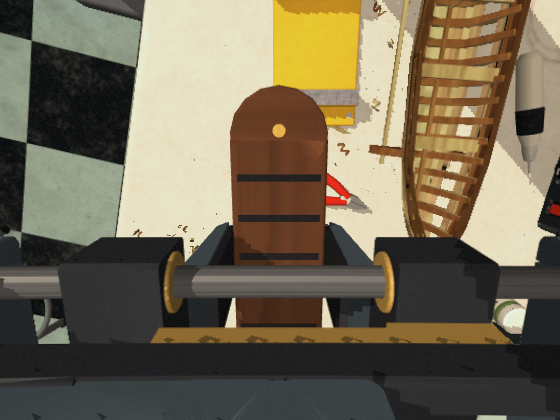

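The near end of the yellow stand shows at (330–355, 126). The wrist estimate (0.4508, −0.2808) and the top camera (0.4514, −0.2803) agree. The hull is off to the right.

```bash
python3 -m jog '{"offset":[[0.0025,0.035,0],[0,0.04,0],[0,0.04,0],[0,0.028,-0.015],[0,0,-0.035],[0,0,-0.035],[0,0,-0.03],[0,0,-0.025],[0,0,-0.014],[0,0,-0.007],[0,0,0],[0,0,0]],"roll":[-0.3,0,0,0,0,0,0,0,0,0,0,0]}'
python3 -m jog '{"offset":[[0,0,-0.002],[0,0,-0.001],[0,0,0],[0,0,0]],"roll":[0,0,0,0]}'
```

```text
clock: 20.97
tcp_pos: [0.4516, -0.2822, 0.0374]
tcp_rot: [[-0.226, 0.974, 0.001], [0.974, 0.226, -0.001], [-0.001, 0.001, -1.0]]
contact_force: [0.6, 0.0, -0.2]
width: 0.508
clock: 21.3
tcp_pos: [0.4513, -0.2823, 0.0344]
tcp_rot: [[-0.225, 0.974, 0.001], [0.974, 0.225, -0.001], [-0.001, 0.001, -1.0]]
contact_force: [0.5, 0.3, -0.4]
width: 0.501
```

```bash
python3 -m jog '{"offset":[[0,0.001,-0.002],[0,0,-0.002],[0,0,0],[0,0,0]],"roll":[0,0,0,0]}'; python3 -m jog '{"offset":[[0,0,-0.001],[0,0,-0.001],[0,0,0],[0,0,0]],"roll":[0,0,0,0]}'
```

```text
clock: 21.63
tcp_pos: [0.4509, -0.281, 0.0295]
tcp_rot: [[-0.226, 0.974, -0.0], [0.974, 0.226, 0.0], [0.0, -0.0, -1.0]]
contact_force: [0.5, -0.4, -0.5]
width: 0.502
clock: 21.97
tcp_pos: [0.4511, -0.2812, 0.0278]
tcp_rot: [[-0.226, 0.974, 0.0], [0.974, 0.226, -0.0], [-0.0, 0.0, -1.0]]
contact_force: [0.5, 0.1, -0.2]
width: 0.506
```

```bash
python3 -m jog '{"offset":[[0,0,-0.001],[0,0,0],[0,0,0]],"roll":[0,0,0]}'
```

```text
clock: 22.22
tcp_pos: [0.4511, -0.2812, 0.0278]
tcp_rot: [[-0.225, 0.974, 0.001], [0.974, 0.225, -0.0], [-0.0, 0.0, -1.0]]
contact_force: [-1.7, 1.3, 6.9]
width: 0.504
```

```bash
python3 -m jog '{"offset":[[0,0,0],[0,0,0],[0,0,0],[0,0,0.005],[0,0,0.03],[0,0,0.04],[0,0,0.04],[0,0.01,0.035],[0,0.02,0.02],[0.012,0.038,0],[0.012,0.038,0],[0.012,0.038,0]],"roll":[0,0,0,0,0,0,0,0,0,-4,-4,-4.3]}' 0.062
python3 -m jog '{"offset":[[0.013,0.039,0],[0.013,0.039,0],[0.013,0.039,0],[0.013,0.039,0],[0.015,0.038,0],[0.015,0.038,0],[0.015,0.038,0],[0.015,0.038,0],[0.015,0.035,0],[0.012,0.015,0],[0,0,0],[0,0,0]],"roll":[0,0,0,0,0,0,0,0,0,0,0,0]}' 0.085
python3 - <<'E'
from h import *
im,p=spot("wrist",dict(weight_center=.029,cork_mat=.004))
s=manip.read_state();print(s["tcp_pos"],np.degrees(np.arctan2(s["tcp_rot"][1,0],s["tcp_rot"][0,0])),s["width"])
im,p=spot("top",dict(walnut_center=.038,pale_center=.038,yellow_stand=.006,blue_stand=.006,building_board=.012,weight_center=.029,cork_mat=.004,side_cutters=.01))
cv2.imwrite("pics/t2.png",cv2.resize(im[130:300,180:480],None,fx=2.6,fy=2.6,interpolation=2))
E
```

```text
clock: 23.22
tcp_pos: [0.4873, -0.136, 0.1977]
tcp_rot: [[-0.008, 1.0, 0.002], [1.0, 0.008, -0.0], [-0.0, 0.002, -1.0]]
contact_force: [0.6, -0.9, 0.1]
width: 0.676
clock: 24.22
tcp_pos: [0.6258, 0.2214, 0.196]
tcp_rot: [[-0.014, 1.0, -0.001], [1.0, 0.014, -0.001], [-0.001, -0.001, -1.0]]
contact_force: [-0.4, -0.6, 0.2]
width: 0.93
weight_center 0.66 [248. 167. 306. 207.] 2445 [622.3 222.3  60.4  43.2   0.8]
cork_mat 0.9 [232. 132. 329. 226.] 5985 [ 6.253e+02  2.269e+02  1.007e+02  9.980e+01 -6.000e-01]
[0.62541788 0.2195788  0.19686774] 90.66884906040511 0.9309577433874651
walnut_center 0.96 [372. 226. 418. 251.] 582 [ 449.3 -279.3  163.2   52.3  -77.9]
walnut_center 0.66 [375. 228. 419. 254.] 351 [ 446.2 -272.1  144.8   86.1  -77.5]
pale_center 0.8 [236. 228. 260. 244.] 253 [471.8 271.8  79.7  49.4  79.1]
yellow_stand 0.69 [375. 225. 420. 254.] 360 [ 450.2 -280.4  149.4   87.3  -76.5]
blue_stand 0.97 [199. 247. 228. 269.] 422 [404.6 409.5 101.2  59.2  68.2]
blue_stand 0.67 [236. 224. 262. 253.] 177 [472.7 269.7  87.4  84.   77.8]
blue_stand 0.58 [134. 202. 174. 225.] 944 [570.2 634.1 157.5  90.4  83.9]
building_board 0.79 [298. 210. 341. 243.] 1129 [507.1  13.3 150.5 120.5 -88.5]
weight_center 0.42 [237. 223. 261. 252.] 199 [471.4 268.1  86.7  85.3  78.6]
cork_mat 0.74 [239. 228. 257. 241.] 192 [475.5 278.3  64.9  45.6  88.6]
side_cutters 0.62 [427. 215. 439. 240.] 192 [ 487.1 -412.2  102.6   41.2   -5. ]
```

View pics/t2.png

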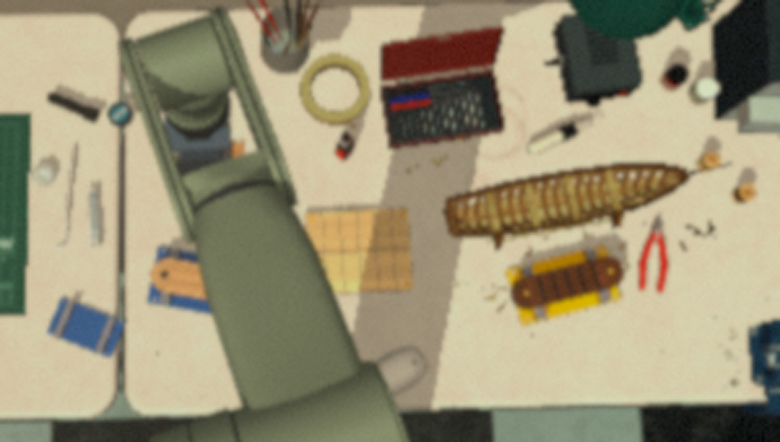

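Walnut is centred on the yellow stand at crop (565,285), the bare board is in its place, and the cutters and hull haven't moved. The weight is about 4 mm from the middle of the mat. Now I'll fetch it.

```bash
python3 -m jog '{"offset":[[-0.003,0.003,-0.04],[0,0,-0.04],[0,0,-0.04],[0,0,-0.03],[0,0,-0.02],[0,0,-0.01],[0,0,-0.003],[0,0,0],[0,0,0],[0,0,0]],"roll":[0,0,0,0,0,0,0,0,0,0]}' 0.085
python3 - <<'E'
from bench import manip; s=manip.read_state(); print(s["tcp_pos"])
E
```

```text
clock: 25.65
tcp_pos: [0.6244, 0.2244, 0.0158]
tcp_rot: [[-0.013, 1.0, 0.004], [1.0, 0.013, 0.001], [0.001, 0.004, -1.0]]
contact_force: [-0.3, 0.1, 0.7]
width: 0.932
[0.62439207 0.2243724  0.01576854]
```

```bash
python3 -m jog '{"offset":[[-0.001,0,-0.003],[0,0,-0.001],[0,0,0],[0,0,0]],"roll":[0,0,0,0]}' 0.07
python3 -m jog '{"offset":[[0,0,0],[0,0,0],[0,0,0],[0,0,0],[0,0,0],[0,0,0]],"roll":[0,0,0,0,0,0]}' 0.053 25
```

```text
clock: 25.98
tcp_pos: [0.622, 0.2239, 0.01]
tcp_rot: [[-0.013, 1.0, 0.0], [1.0, 0.013, 0.0], [0.0, 0.0, -1.0]]
contact_force: [0.2, -0.1, 0.6]
width: 0.77
clock: 26.48
tcp_pos: [0.6224, 0.224, 0.0099]
tcp_rot: [[-0.013, 1.0, 0.001], [1.0, 0.013, 0.0], [0.0, 0.001, -1.0]]
contact_force: [1.1, -0.3, 0.1]
width: 0.654
```

```bash
python3 -m jog '{"offset":[[0,0,0.005],[0,0,0.02],[0,0,0.035],[0,0,0.035],[-0.01,-0.015,0.035],[-0.02,-0.034,0.01],[-0.02,-0.036,0],[-0.02,-0.036,0],[-0.02,-0.036,0],[-0.018,-0.035,0],[-0.008,-0.0177,0],[0,0,0]],"roll":[0,0,0,0,0,0,0,0,0,0,0,0]}'
python3 -m jog '{"offset":[[0,0,-0.02],[0,0,-0.035],[0,0,-0.03],[0,0,-0.02],[0,0,-0.012],[0,0,-0.004],[0,0,0],[0,0,0]],"roll":[0,0,0,0,0,0,0,0]}'
```

```text
clock: 27.48
tcp_pos: [0.5017, 0.0107, 0.1488]
tcp_rot: [[-0.009, 1.0, -0.006], [1.0, 0.009, -0.002], [-0.002, -0.006, -1.0]]
contact_force: [0.9, -0.4, -5.8]
width: 0.659
clock: 28.15
tcp_pos: [0.5064, 0.0145, 0.029]
tcp_rot: [[-0.013, 1.0, 0.0], [1.0, 0.013, 0.0], [0.0, 0.0, -1.0]]
contact_force: [-0.1, 0.6, -5.9]
width: 0.655
```

```bash
python3 -m jog '{"offset":[[0,0,-0.005],[0,0,-0.003],[0,0,-0.001],[0,0,0],[0,0,0]],"roll":[0,0,0,0,0]}';python3 -m jog '{"offset":[[0,0,-0.001],[0,0,0],[0,0,0]],"roll":[0,0,0]}';python3 -m jog '{"offset":[[0,0,-0.001],[0,0,0],[0,0,0]],"roll":[0,0,0]}'
```

```text
clock: 28.57
tcp_pos: [0.5061, 0.0142, 0.0199]
tcp_rot: [[-0.013, 1.0, 0.0], [1.0, 0.013, 0.0], [0.0, 0.0, -1.0]]
contact_force: [0.7, -0.1, -6.2]
width: 0.656
clock: 28.82
tcp_pos: [0.506, 0.0142, 0.0188]
tcp_rot: [[-0.013, 1.0, 0.0], [1.0, 0.013, 0.0], [0.0, 0.0, -1.0]]
contact_force: [-0.0, -0.9, -5.2]
width: 0.659
clock: 29.07
tcp_pos: [0.5063, 0.0142, 0.0179]
tcp_rot: [[-0.013, 1.0, 0.001], [1.0, 0.013, -0.0], [-0.0, 0.001, -1.0]]
contact_force: [0.1, 0.4, -3.7]
width: 0.654
```

```bash
python3 -m jog '{"offset":[[0,0,-0.0005],[0,0,0],[0,0,0]],"roll":[0,0,0]}';python3 -m jog '{"offset":[[0,0,0],[0,0,0],[0,0,0],[0,0,0]],"roll":[0,0,0,0]}' 0.074;python3 -m jog '{"offset":[[0,0,0.005],[0,0,0.03],[0,0,0.04],[0,0,0.04],[0,0,0.04],[0,-0.02,0.03],[-0.01,-0.035,0],[-0.01,-0.035,0],[-0.01,-0.035,0],[0,-0.03,0],[0,-0.01,0],[0,0,0]],"roll":[0,0,0,0,0,0,0,0,0,0,0,0]}'
python3 - <<'E'
from h import *
im,p=spot("wrist",dict(weight_center=.037,building_board=.012,sanding_block=.01,glue_bottle=.04))
cv2.imwrite("pics/w7.png",im)
im,p=spot("top",dict(walnut_center=.038,pale_center=.038,blue_stand=.006,building_board=.012,weight_center=.037,side_cutters=.01,sanding_block=.01))
cv2.imwrite("pics/t3.png",cv2.resize(im[160:280,180:450],None,fx=2.9,fy=2.9,interpolation=2))
E
```

```text
clock: 29.32
tcp_pos: [0.5063, 0.0142, 0.0179]
tcp_rot: [[-0.013, 1.0, 0.001], [1.0, 0.013, 0.0], [0.0, 0.001, -1.0]]
contact_force: [-1.4, -0.8, 3.8]
width: 0.655
clock: 29.65
tcp_pos: [0.5063, 0.0142, 0.0172]
tcp_rot: [[-0.013, 1.0, 0.001], [1.0, 0.013, 0.0], [-0.0, 0.001, -1.0]]
contact_force: [-0.9, -0.6, -0.4]
width: 0.81
clock: 30.65
tcp_pos: [0.476, -0.1527, 0.2025]
tcp_rot: [[-0.009, 1.0, 0.001], [1.0, 0.009, -0.0], [-0.0, 0.001, -1.0]]
contact_force: [0.4, 0.4, 0.2]
width: 0.811
weight_center 0.93 [282.   0. 349.  38.] 2517 [5.054e+02 4.200e+00 5.930e+01 2.940e+01 5.000e-01]
building_board 0.79 [253.   0. 376. 100.] 9498 [506.7 -17.4 119.8  89.7   1.4]
glue_bottle 0.76 [454.   0. 503.  19.] 535 [ 6.457e+02  1.170e+01  3.860e+01  1.310e+01 -2.000e-01]
walnut_center 0.62 [388. 234. 402. 250.] 157 [ 448.7 -276.6   56.9   44.2   -3.9]
pale_center 0.81 [240. 230. 281. 248.] 487 [464.7 236.4 146.3  50.1  77.3]
blue_stand 0.9 [236. 227. 280. 253.] 383 [466.5 241.9 150.   86.4  79.1]
blue_stand 0.76 [134. 204. 176. 226.] 848 [571.3 632.  150.7  86.1  83.3]
blue_stand 0.68 [200. 244. 225. 265.] 409 [406.6 410.6  97.8  61.4  68.1]
building_board 0.71 [297. 210. 341. 245.] 1020 [507.2  13.2 148.8 120.3 -88.5]
weight_center 0.69 [310. 218. 323. 234.] 191 [504.3  14.7  64.2  40.8  -2.2]
side_cutters 0.74 [423. 216. 438. 240.] 182 [ 485.4 -417.4  100.2   45.4  -22.5]
sanding_block 0.42 [286. 237. 297. 259.] 161 [429.5 114.5  66.4  34.4  16.9]
```

View pics/w7.png

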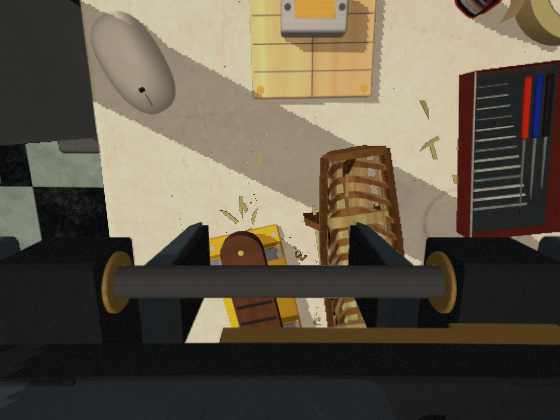

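View pics/t3.png

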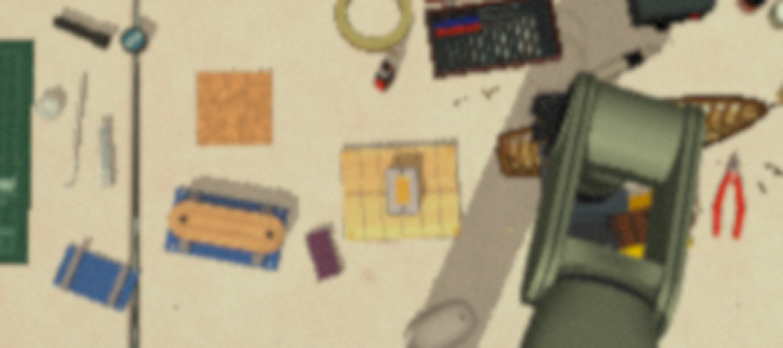

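```bash
python3 -c "
from bench import order; print(order.job_done())"
```

```text
the job is handed in; nothing more can be done
None
```

The job is handed in at about 31 s of the 72 s allowed. I set the weight on the cork mat, laid the pale part on the blue stand and the walnut part on the yellow stand, then set the weight back on the building board.

**Contact:** I lowered each piece in 0.5–2 mm steps. No force reading passed about 7 N.

**Last checks:**
- **Weight:** it lies flat, within about 3 mm of the middle of the board. While on the cork mat it sat about 4–5 mm off the middle.
- **Building board:** it reads (507, 13) mm, within about 2 mm of its starting reading, so it stayed put.
- **Walnut part:** it was measured within about 2 mm and 1.5° of the yellow stand just after release. In the final pictures the arm and gripper partly hid it, and nothing looked changed.
- **Pale part:** the final top view read it about 5 mm short of the blue stand's centre along its length. Part of that gap comes from the part's height above the table. The gripper released it within about 1 mm of the measured centre. I took no separate close look at it.
- **Bystanders:** the sanding block has not moved. The glue bottle was clipped in the last view but looked undisturbed. The last cutters reading disagreed with the earlier ones in angle (about −22° against −5°). I put that down to noise, since the robot never came near them and they look the same in the picture.

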